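Set up the drop-front landing shelf

ROBOT

A 7-joint arm with a two-finger parallel gripper is mounted at the origin on the work surface. World frame = base frame: x ahead of the robot, y to its left, z up, the work surface at z = 0. Lengths are in m, angles in rad, forces in N, time in s.
With the tool pointing down it reaches from about 0.425 to 0.925 m from the base axis. Payload 6.8 kg.
Tool frame: the origin (TCP) lies at the very end of the fingers, on their centre line; the grasp point (between the pads) lies 19 mm behind it; y points along the fingers, z is the direction in which the jaws open and shut, and the axes are right-handed (so a half turn about y gives the same grasp; the last joint's range is limited). The gripper opens to 85 mm and grips with 20 to 120 N. Pads are 22 mm wide; open, the fingers measure 114 mm over their backs; the gripper's body (76 mm by 85 mm) begins 54 mm behind the grasp point. The pads swing forward as they close: fully open they stand 13 mm farther back than shut.
Start: joints at [-1.295, 0.477, 0.022, 1.555, -0.011, 1.109, -0.083], TCP at [0.253, 0.626, 0.231] pointing down, gripper open.
Joint ranges: [-2.96, 2.96], [-0.34, 2.1], [-1.41, 1.46], [0.24, 2.44], [-1.37, 4.51], [0.17, 1.92], [-2.96, 2.96]. Speed limits (rad/s): [2.39, 2.39, 3.14, 3.14, 3.14, 3.14, 3.14].

INTERFACE

Orientations are given as a rotation vector (axis times angle).
In Python, from bench import r gives the robot as it stands.
- The arm moves only by the tool drive_tool, never from a script. Its argument "series" is a list of rows, each a list of 7 numbers: the shift along the tool's x, y, z in mm, then the turn, a rotation vector about the tool's x, y, z in degrees, then the finger opening in mm, from 0 to 85.4. In form: [[tx, ty, tz, wx, wy, wz, grip], ...]. A call has 1 to 5 rows; each row is the pose to reach, as a shift and turn from the pose measured when the call began, along the tool's axes at that moment; what a row does not reach only later rows make up. A row lasts 1/10 s, in which the tool goes at most 50 mm and 8.59 degrees, less where a joint would pass 70% of its speed; a pose out of reach is approached as far as the arm can. A call with a gripper value outside its range is refused whole. The fingers move at their own pace and stop on an object; "squeeze" is the grip in N (left out, the last holds). Time passes only in rows, so rows that repeat a pose let the fingers close. It gives the time, the measured TCP pose, the force and the opening at its end, in the units of the state.
- r.get_obs(): the state, without advancing time (a new reading comes with each control period).
- r.grab_frame(name): name is "scene" or "side" or "wrist"; returns a dict with "frame" (400x640x3 uint8, blue, green, red), "intrinsics" (3x3 intrinsics, pixels), "rvec" (rotation vector, rad) and "tvec" (3), from world to camera coordinates, as OpenCV has them. Camera axes: x right, y down, z forward; pixel columns grow to the right and rows downward; lengths in m; the calibration is good to about 2 mm. A picture is of the moment at which its call begins. There is no depth.
- r.hand_in(): hands the job in, once; it reports no verdict.
The state is a dict: "clock": time; "joints": joint angles; "qvel": joint speeds; "tau": joint torques, N m; "tcp_pos": TCP position; "orientation": TCP orientation; "contact_force": force on the tool from outside, world axes, zero at the start; "moment": the same for the moment, N m; "grip_width": finger opening in m.
Only numpy, scipy, OpenCV 4.12 (cv2) and the standard library are available. Lean on these libraries where they do the work, as an engineer would, in place of code of your own. Each camera call takes 0.05 s, during which the arm holds its last target.

TASK

Make the drop-front cabinet's flap into a landing shelf: pull both of its slide-out supports out to the stop, one at each end of the cabinet's base, and only then take the flap by its bar and lower it gently, without letting it drop, until it lies level on the supports. Then let go.

Things in the scene. Friction and masses are not known exactly. Their poses are not given: they have to be found in the camera images.
- support_left (a joint): Slide-out support at the white cabinet's left (+y) end: how far out, m; 0 = in, 0.12 = at its stop; starts at 0 to 0.02. Slides level out of the front face (cabinet's -x, towards the robot) against 2 N of friction; stays where left. A light wooden rail 24 mm wide, top 75 mm above the table, 105 mm from the cabinet's middle; a low foot (top 55 mm up) leads outwards from its front to the pull.
- support_right (a joint): The same support mirrored at the cabinet's right (-y) end: how far out, m; 0 = in, 0.12 = at its stop; starts at 0 to 0.02.
- flap (a joint): Flap angle, rad: 0 = upright (shut), 1.57 = level, top edge towards the robot, resting on the pulled-out supports. Starts at 0 to 0.1. Steel panel 250 mm wide, 135 high, 12 thick, 0.5 kg; hinged along its lower edge, 75 mm above the table, 4 mm in front of the front face. Friction holds it only within about 0.1 rad of upright; beyond, it falls if let go, past level if the supports are in.
- support_left_pull (a point): Top centre of the left support's pull: upright round wooden peg, 22 mm in diameter, 90 mm tall, top 145 mm above the table, 195 mm from the cabinet's middle, 22 mm in front of the front face when in. Free above; the cabinet's base behind it is 90 mm high. Axes are the cabinet's: -x the way out, y to its left end, z up.
- support_right_pull (a point): Top centre of the right support's pull, the same peg mirrored (the pulls are 390 mm apart across the cabinet). Axes are the cabinet's.
- flap_bar (a point): Middle of the flap's dark round grip bar, 12 mm thick, 140 long, 45 mm beyond the flap's upper edge, on posts 64 mm either side. Turns with the flap: y along the bar, z away from the hinge, x normal to the panel (up when level). 180 mm along z and 6 along x from the hinge axis. Height 255 mm shut, 81 level; it can turn in the grip. Cabinet top 212 mm high, jars on it 90 mm behind the bar.

How it is judged:
By the outcome, as a careful person would: the job done as asked, in the order asked, and still so for the second after the job is handed in, with the robot touching nothing.
It also fails if it takes over 64 s, if anything falls off the work surface, if the arm or the gripper's body presses on something with over 40 N, if the wrist force passes 120 N, or if a joint passes its speed limit or range.

## Working session

There is one attempt and no reset: what is moved stays moved. The work goes in short steps, Python scripts to look and compute and a tool call to move; the robot and the scene stay as the last step left them, time stands still between calls to the robot, and variables do not carry over. Pictures are saved under pics/ and viewed, and the job is handed in when it is done.

Besides the shell and the picture viewer there is one more tool, called as name(argument=value, ...) on one line, values as JSON. drive_tool: Moves the arm, as the interface text tells. Its arguments: {"type":"object","properties":{"series":{"type":"array","items":{"type":"array","items":{"type":"number"}}},"squeeze":{"type":"number"}},"required":["series"]}

```bash
ls; mkdir -p pics; python3 - <<'E'
from bench import r
import cv2
o=r.get_obs()
print(o)
for n in("scene","side","wrist"):
    f=r.grab_frame(n); cv2.imwrite(f"pics/{n}0.png",f["frame"]); print(n,f["intrinsics"],f["rvec"],f["tvec"])
E
```

```text
pics
{'clock': 0.0, 'joints': array([-1.29511142,  0.47783073,  0.02234251,  1.55644913, -0.01147864,
        1.1092893 , -0.08307472]), 'qvel': array([ 0.0006205 ,  0.00187285, -0.000325  ,  0.00061196, -0.00061945,
       -0.00152851,  0.00025172]), 'tau': array([ 2.06046457e-04, -5.96440351e+01,  1.60880573e+00, -2.81198806e+01,
        1.25790705e-02,  9.22766514e-03, -3.74962440e-06]), 'tcp_pos': array([0.25254251, 0.62534152, 0.23030622]), 'orientation': array([-1.55159359,  0.30127717, -0.30096868]), 'contact_force': array([-0.45966997, -0.03411312, -0.62583502]), 'moment': array([0.03250963, 0.03924888, 0.03385354]), 'grip_width': 0.08547959062130901}
scene [[403.79430728   0.         319.28770457]
 [  0.         403.79430728 202.89207669]
 [  0.           0.           1.        ]] [ 1.56192962 -2.52541927  0.35904345] [0.32104361 0.57587214 0.83010969]
side [[485.5101924    0.         327.58521237]
 [  0.         485.5101924  195.33146988]
 [  0.           0.           1.        ]] [ 0.30260379 -2.80389412  1.17458062] [0.63295685 0.21148469 1.01072389]
wrist [[297.21802645   0.         315.71862128]
 [  0.         297.21802645 203.28175549]
 [  0.           0.           1.        ]] [-2.41161731 -1.62787154 -0.21779158] [-0.67498217 -0.03472824  0.37766244]
```

View pics/scene0.png

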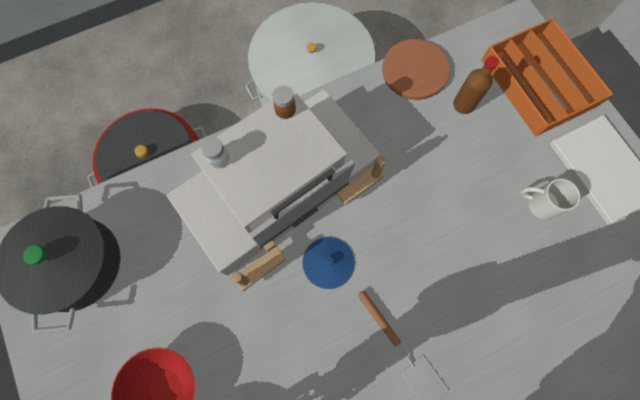

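View pics/side0.png

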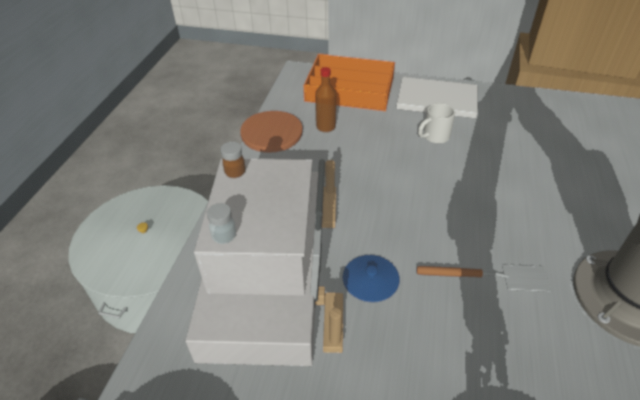

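View pics/wrist0.png

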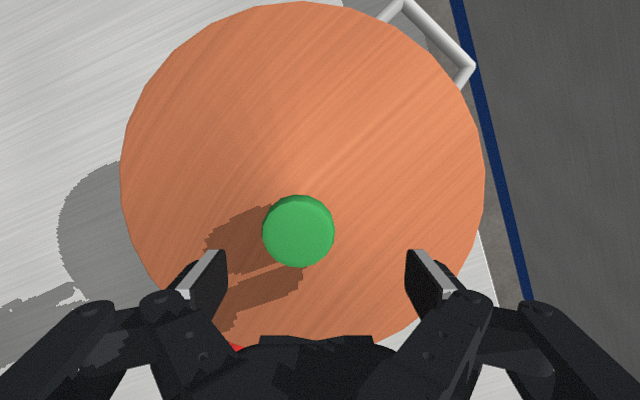

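The scene view shows the cabinet around pixel (270,170), with the left peg near (240,280), the right peg near (378,165) and a blue lid in front at (329,262). I'll zoom in.

```bash
python3 - <<'E'
import cv2
a=cv2.imread("pics/scene0.png")[70:300,160:430]
cv2.imwrite("pics/s0z.png",cv2.resize(a[:200,:266],None,fx=3,fy=3,interpolation=cv2.INTER_CUBIC))
cv2.imwrite("pics/s0zb.png",cv2.resize(a[80:230,:266],None,fx=3,fy=3,interpolation=cv2.INTER_CUBIC))
b=cv2.imread("pics/side0.png")[140:370,185:410]
cv2.imwrite("pics/d0z.png",cv2.resize(b[:200],None,fx=3,fy=3,interpolation=cv2.INTER_CUBIC))
cv2.imwrite("pics/d0zb.png",cv2.resize(b[80:],None,fx=3,fy=3,interpolation=cv2.INTER_CUBIC))
E
```

```text
(no output)
```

View pics/s0z.png

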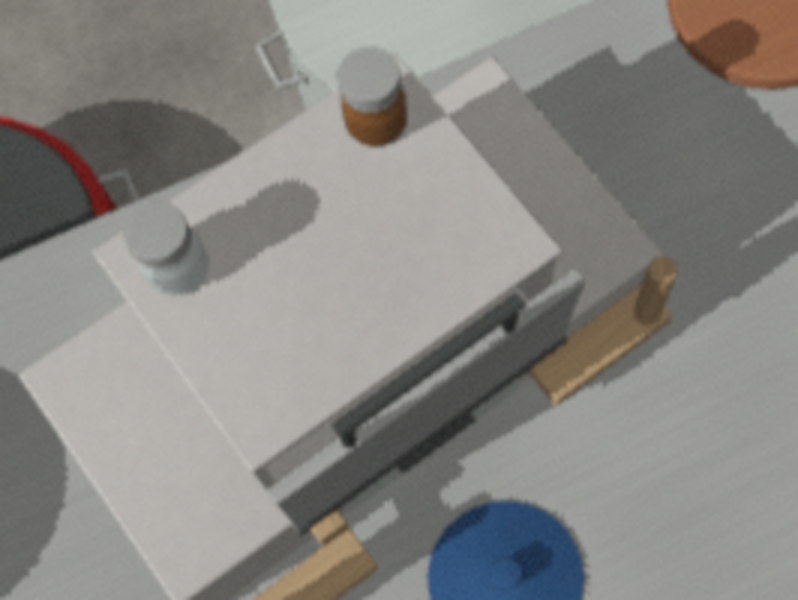

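View pics/s0zb.png

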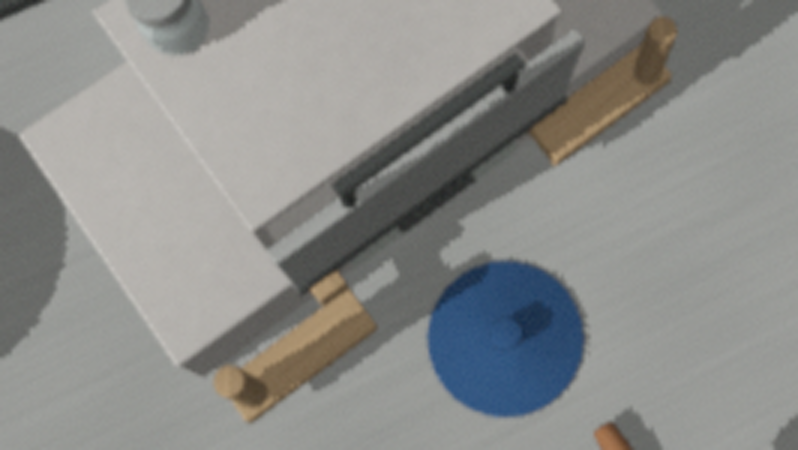

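View pics/d0z.png

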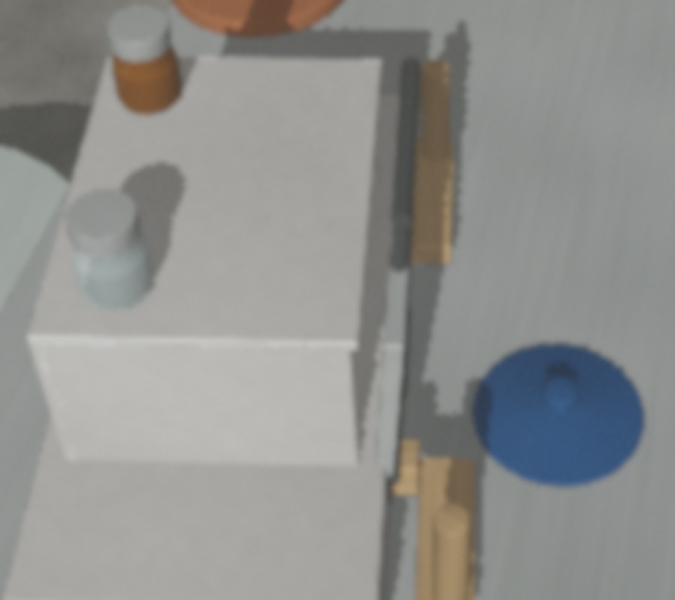

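View pics/d0zb.png

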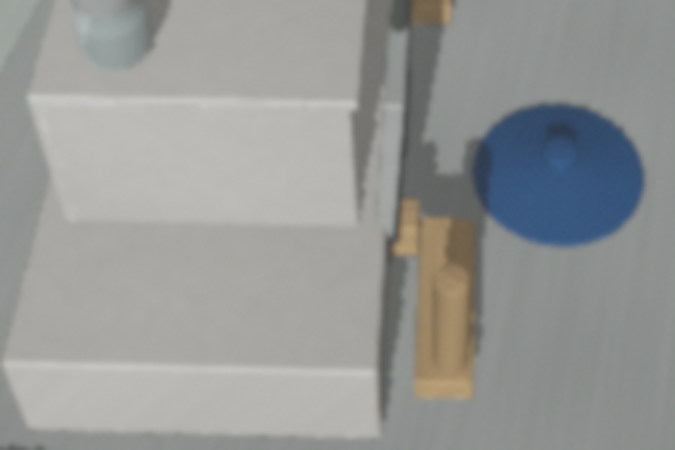

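```bash
cat > h.py <<'E'
import numpy as np,cv2
from scipy.spatial.transform import Rotation as R
from scipy.optimize import least_squares
CAM={"scene":([[403.79430728,0,319.28770457],[0,403.79430728,202.89207669],[0,0,1]],[1.56192962,-2.52541927,0.35904345],[0.32104361,0.57587214,0.83010969]),
"side":([[485.5101924,0,327.58521237],[0,485.5101924,195.33146988],[0,0,1]],[0.30260379,-2.80389412,1.17458062],[0.63295685,0.21148469,1.01072389])}
def proj(c,P):
    K,rv,tv=CAM[c]; return cv2.projectPoints(np.array(P,float).reshape(-1,3),np.array(rv),np.array(tv),np.array(K),None)[0].reshape(-1,2)
def ray(c,uv,z):
    K,rv,tv=map(np.array,CAM[c]); M=cv2.Rodrigues(rv)[0]; d=M.T@np.linalg.solve(K,[uv[0],uv[1],1.]); o=-M.T@tv
    return o+d*(z-o[2])/d[2]
E
python3 - <<'E'
from h import *
for n,c,uv,z in [("Lpeg","scene",(237.3,277),.145),("Rpeg","scene",(381,159),.145),("Lpeg","side",(335.7,313.3),.145),
("topFL","scene",(246.7,225),.212),("topFR","scene",(345.7,153.3),.212),("topFL","side",(304,255),.212),("topFR","side",(311.7,160),.212),
("baseFL","scene",(221,271.3),.09),("baseFL","side",(311,344),.09),("lidc","scene",(329,262),0.02),("lidnear","scene",(303,262),0.0),("lidfar","scene",(355,262),0.0),
("barL","scene",(160+343/3,70+435/3),.255),("barR","scene",(160+515/3,70+305/3),.255),("flapTopL","scene",(160+280/3,70+498/3),.21),("flapTopR","scene",(160+578/3,70+275/3),.21)]:
    print(n,c,ray(c,uv,z).round(4))
E
```

```text
Lpeg scene [0.5776 0.2529 0.145 ]
Rpeg scene [ 0.6712 -0.1258  0.145 ]
Lpeg side [0.5769 0.2576 0.145 ]
topFL scene [0.6472 0.1893 0.212 ]
topFR scene [ 0.6935 -0.0466  0.212 ]
topFL side [0.6445 0.1991 0.212 ]
topFR side [ 0.6907 -0.0449  0.212 ]
baseFL scene [0.6143 0.2868 0.09  ]
baseFL side [0.6128 0.2926 0.09  ]
lidc scene [0.537  0.0657 0.02  ]
lidnear scene [0.5668 0.1192 0.    ]
lidfar scene [0.5117 0.0089 0.    ]
barL scene [0.6293 0.1347 0.255 ]
barR scene [0.6573 0.0046 0.255 ]
flapTopL scene [0.6227 0.1868 0.21  ]
flapTopR scene [ 0.6721 -0.0512  0.21  ]
```

```bash
cat > fit.py <<'E'
from h import *
def W(p,P):
    x,y,t=p[:3]; c,s=np.cos(t),np.sin(t); P=np.array(P); return np.array([x+c*P[0]-s*P[1],y+s*P[0]+c*P[1],P[2]])
def flapP(a,x,y,z): # x normal (towards cabinet when upright?), z from hinge ; cabinet frame
    # upright: z up, x normal. level: z->-x, x->up => rotation about y by -a ; upright x=+x cabinet
    return [-0.004+x*np.cos(a)-z*np.sin(a), y, 0.075+x*np.sin(a)+z*np.cos(a)]
obs=[("scene",(237.3,277),"L"),("side",(335.7,313.3),"L"),("scene",(381,159),"R"),
("scene",(246.7,225),"TL"),("scene",(345.7,153.3),"TR"),("side",(304,255),"TL"),("side",(311.7,160),"TR"),
("scene",(221,271.3),"BL"),("side",(311,344),"BL"),
("scene",(160+343/3,70+435/3),"bL"),("scene",(160+515/3,70+305/3),"bR")]
def pts(p):
    sl,sr,a,w,wb=p[3:8]
    return dict(L=W(p,[-.022-sl,.195,.145]),R=W(p,[-.022-sr,-.195,.145]),TL=W(p,[0,w,.212]),TR=W(p,[0,-w,.212]),BL=W(p,[0,wb,.09]),
     bL=W(p,flapP(a,.006,.064,.18)),bR=W(p,flapP(a,.006,-.064,.18)),bar=W(p,flapP(a,.006,0,.18)))
def res(p):
    d=pts(p); return np.concatenate([proj(c,d[k])[0]-uv for c,uv,k in obs])
if __name__=="__main__":
    s=least_squares(res,[.66,.07,.2,.01,.01,.05,.12,.22],loss="soft_l1")
    print(s.x.round(4),np.degrees(s.x[2])); print(res(s.x).reshape(-1,2).round(1))
    for k,v in pts(s.x).items(): print(k,v.round(4))
    np.save("p.npy",s.x)
E
python3 fit.py
```

```text
[0.6654 0.0741 0.2242 0.0236 0.0169 0.1365 0.123  0.2225] 12.84785621223454
[[-0.5  0.3]
 [ 0.  -1.9]
 [-0.4  0.3]
 [-0.3  5.3]
 [-0.1  0.5]
 [ 4.4 -1.7]
 [-0.8 -0.4]
 [-2.1  0.2]
 [-1.5 -1.2]
 [ 1.7 -0.6]
 [-1.1  0.4]]
L [0.5776 0.254  0.145 ]
R [ 0.6708 -0.1247  0.145 ]
TL [0.638 0.194 0.212]
TR [ 0.6928 -0.0459  0.212 ]
BL [0.6159 0.2909 0.09  ]
bL [0.6292 0.1314 0.2541]
bR [0.6576 0.0066 0.2541]
bar [0.6434 0.069  0.2541]
```

```bash
cat > fit2.py <<'E'
from fit import *
s=least_squares(res,[.66,.07,.2,.01,.01,.05,.12,.22],loss="soft_l1",bounds=([.5,-.1,0,0,0,0,.1,.2],[.8,.2,.4,.02,.02,.1,.14,.25]))
p=s.x
print(p.round(4),np.degrees(p[2])); print(res(p).reshape(-1,2).round(1))
for k,v in pts(p).items(): print(k,v.round(4))
np.save("p.npy",p)
for n in("scene","side"):
    im=cv2.imread(f"pics/{n}0.png"); k=3; im=cv2.resize(im,None,fx=k,fy=k,interpolation=cv2.INTER_CUBIC)
    def line(A,B,col):
        q=proj(n,[A,B]); q=np.round((q+.5)*k-.5).astype(int); cv2.line(im,tuple(map(int,q[0])),tuple(map(int,q[1])),col,1,cv2.LINE_AA)
    sl,sr,a,w,wb=p[3:8]
    line(W(p,[0,wb,.09]),W(p,[0,-wb,.09]),(0,0,255)); line(W(p,[0,w,.212]),W(p,[0,-w,.212]),(0,0,255))
    line(W(p,[0,wb,0]),W(p,[0,-wb,0]),(0,0,255))
    for x in(-.006,.006):
      for A,B in (((-.125,.135),(.125,.135)),((-.125,0),(-.125,.135)),((.125,0),(.125,.135)),((-.125,0),(.125,0))):
        line(W(p,flapP(a,x,A[0],A[1])),W(p,flapP(a,x,B[0],B[1])),(0,255,0))
    line(W(p,flapP(a,.006,-.07,.18)),W(p,flapP(a,.006,.07,.18)),(255,0,255))
    for sg,e in((1,sl),(-1,sr)):
        line(W(p,[-.022-e,sg*.195,.055]),W(p,[-.022-e,sg*.195,.145]),(255,255,0))
        line(W(p,[-e,sg*.093,.075]),W(p,[-e,sg*.117,.075]),(255,255,0))
    if n=="scene": im=im[210:930,480:1290]
    else: im=im[420:1110,555:1230]
    cv2.imwrite(f"pics/ov_{n}.png",im[:600,:800])
    if n=="scene": cv2.imwrite("pics/ov_sc2.png",im[200:,:800])
E
python3 fit2.py
```

```text
[0.6631 0.0743 0.2264 0.02   0.0152 0.1    0.1235 0.2207] 12.969624741531751
[[-1.   0.1]
 [-0.5 -1.5]
 [-0.6  0.5]
 [-0.   6.7]
 [ 0.4  1.2]
 [ 5.9 -1.1]
 [ 0.1 -0.4]
 [-1.   0.8]
 [ 0.  -1.8]
 [-0.  -2.2]
 [-2.9 -1.2]]
L [0.5784 0.2549 0.145 ]
R [ 0.6707 -0.1241  0.145 ]
TL [0.6354 0.1946 0.212 ]
TR [ 0.6908 -0.046   0.212 ]
BL [0.6136 0.2894 0.09  ]
bL [0.6331 0.133  0.2547]
bR [0.6619 0.0083 0.2547]
bar [0.6475 0.0707 0.2547]
```

View pics/ov_sc2.png

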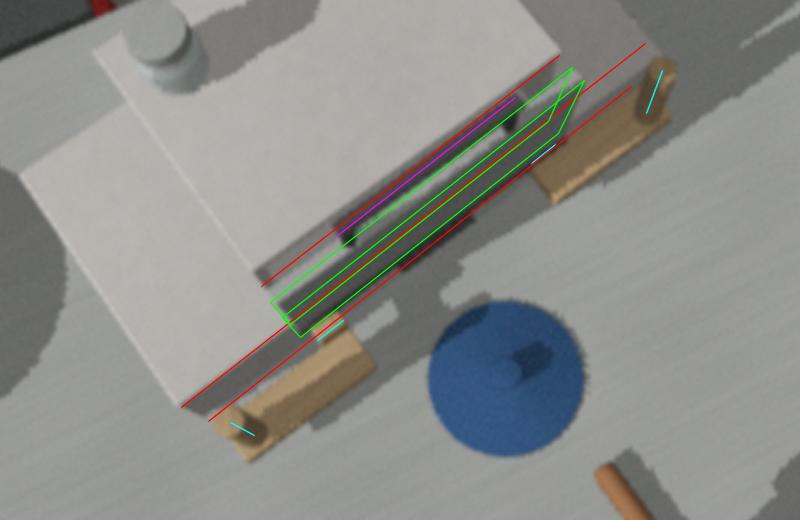

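View pics/ov_side.png

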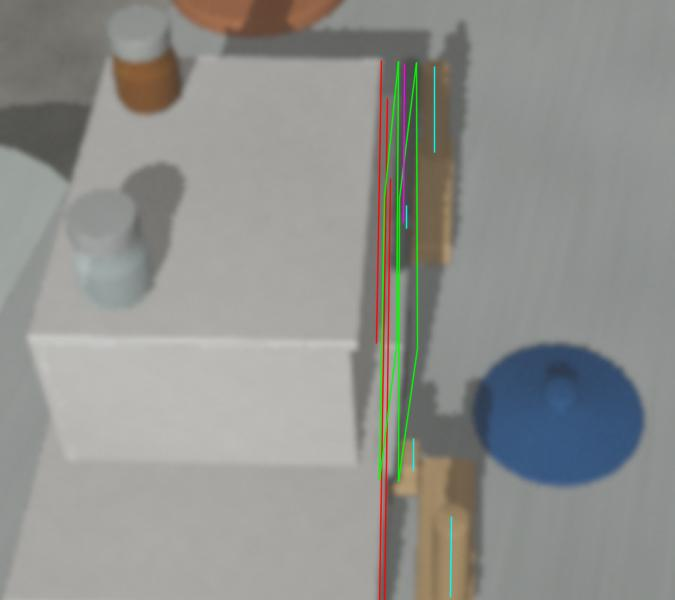

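```bash
sed -i 's/^obs=/obs0=/' fit.py; python3 - <<'E'
s=open('fit.py').read()
s=s.replace('def pts(p):','''obs=obs0+[("scene",(260.7,247.7),"fbL"),("scene",(348.3,184),"fbR"),("scene",(354.3,163.3),"ftR"),("scene",(254.3,236.7),"ftL"),("side",(314.3,296.7),"fbL"),("side",(318.3,255),"ftL")]
def pts(p):''').replace('sl,sr,a,w,wb=p[3:8]\n','sl,sr,a,w,wb,d=p[3:9]\n').replace('W(p,[0,w,.212])','W(p,[d,w,.212])').replace('W(p,[0,-w,.212])','W(p,[d,-w,.212])').replace("bar=W(","fbL=W(p,flapP(a,-.006,.125,0)),fbR=W(p,flapP(a,-.006,-.125,0)),ftL=W(p,flapP(a,-.006,.125,.135)),ftR=W(p,flapP(a,-.006,-.125,.135)),bar=W(")
open('fit.py','w').write(s)
s=open('fit2.py').read()
s=s.replace('.12,.22]','.12,.22,0]').replace('.1,.2]','.1,.2,-.02]').replace('.14,.25]','.14,.25,.02]').replace('p[3:8]','p[3:8]').replace("W(p,[0,w,.212])","W(p,[p[8],w,.212])").replace("W(p,[0,-w,.212])","W(p,[p[8],-w,.212])")
open('fit2.py','w').write(s)
E
python3 fit2.py
```

```text
[0.6582 0.0707 0.1955 0.02   0.0034 0.0662 0.1211 0.2234 0.0115] 11.203353272971905
[[-0.7 -0.4]
 [-0.8 -2.1]
 [-0.1  0.1]
 [-0.9  1.1]
 [-0.2  0.4]
 [ 0.3 -3.5]
 [-0.9 -0.4]
 [-1.4  0.4]
 [-0.7 -1.6]
 [ 0.  -3.9]
 [-1.5 -1.3]
 [ 0.2  1. ]
 [ 0.7 -0.9]
 [ 2.2  1. ]
 [-0.7  3.5]
 [ 3.9  2.3]
 [ 3.8 -0.4]]
L [0.5791 0.2538 0.145 ]
R [ 0.6711 -0.1255  0.145 ]
TL [0.6459 0.1917 0.212 ]
TR [ 0.693  -0.0458  0.212 ]
BL [0.6147 0.2899 0.09  ]
bL [0.636  0.1316 0.255 ]
bR [0.6609 0.006  0.255 ]
fbL [0.6241 0.1914 0.0746]
fbR [ 0.6726 -0.0538  0.0746]
ftL [0.6153 0.1897 0.2093]
ftR [ 0.6639 -0.0556  0.2093]
bar [0.6484 0.0688 0.255 ]
```

View pics/ov_sc2.png

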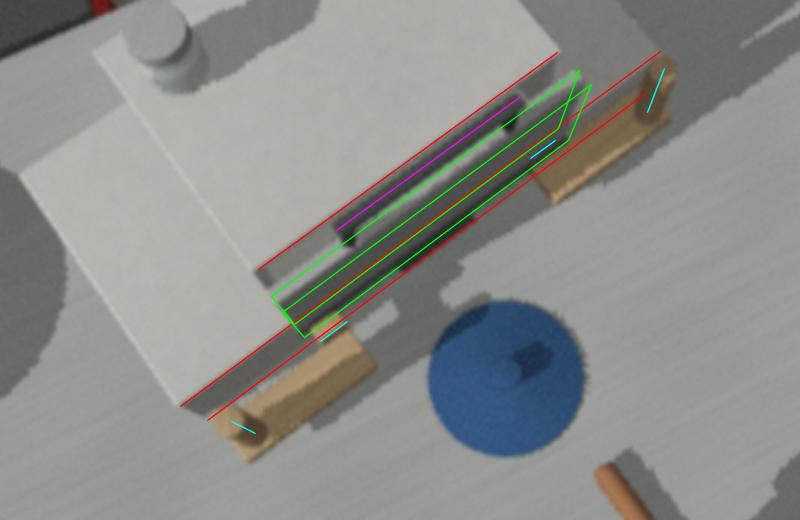

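View pics/ov_side.png

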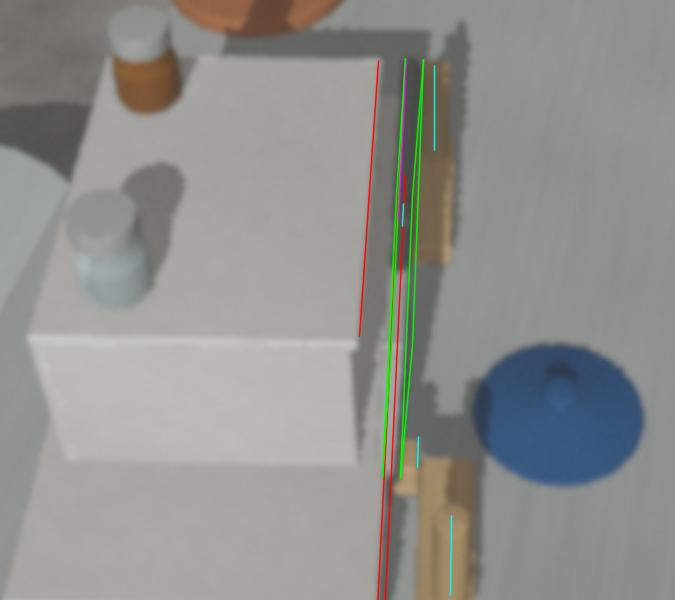

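```bash
sed -i 's/flapP(a,-.006,/flapP(a,0,/g' fit.py; sed -i 's/for x in(-.006,.006)/for x in(0,.012)/' fit2.py; python3 fit2.py
```

```text
[0.6555 0.0702 0.1877 0.02   0.     0.0632 0.1209 0.2231 0.0141] 10.755506646930636
[[-0.5  0.1]
 [-0.1 -1.9]
 [ 0.1  0.4]
 [-1.   0.7]
 [ 0.1  0.8]
 [-0.2 -3.6]
 [-0.4 -0.4]
 [-1.1  0.7]
 [-0.2 -1.7]
 [ 0.5 -3.2]
 [-0.7 -0.2]
 [-1.  -0.5]
 [ 0.1 -1.7]
 [ 1.3 -0. ]
 [-2.2  1.5]
 [ 1.6  2.2]
 [ 1.  -0.5]]
L [0.5778 0.254  0.145 ]
R [ 0.6703 -0.1255  0.145 ]
TL [0.6467 0.1916 0.212 ]
TR [ 0.6919 -0.0459  0.212 ]
BL [0.6138 0.2894 0.09  ]
bL [0.6343 0.1314 0.255 ]
bR [0.6582 0.0056 0.255 ]
fbL [0.6282 0.1923 0.075 ]
fbR [ 0.6749 -0.0533  0.075 ]
ftL [0.6199 0.1907 0.2097]
ftR [ 0.6665 -0.0549  0.2097]
bar [0.6463 0.0685 0.255 ]
```

View pics/ov_sc2.png

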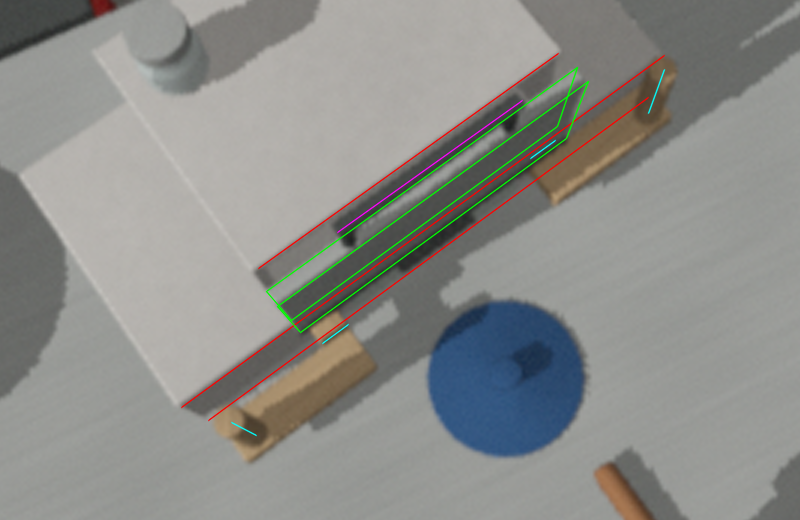

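View pics/ov_side.png

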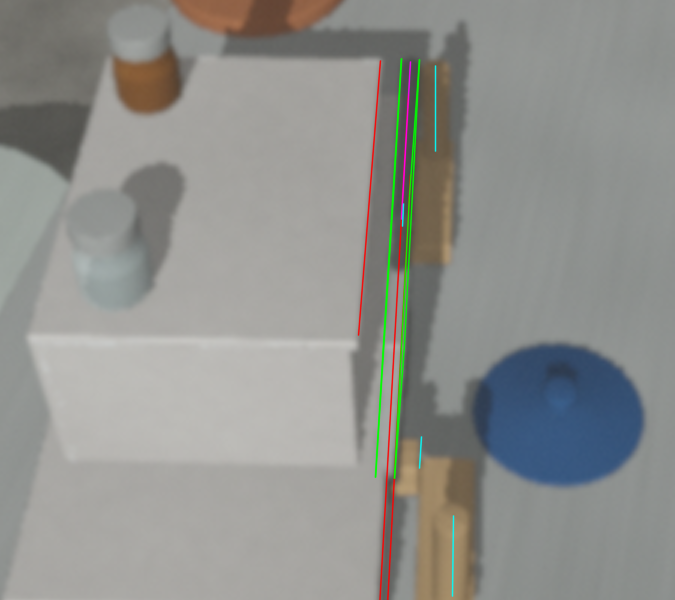

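```bash
cat > mv.py <<'E'
import sys
from fit import *
from bench import r
p=np.load("p.npy")
def go(target,yaw=None,verbose=True):
    """print shift (mm, tool axes) and rotvec (deg) to reach TCP target with jaws along cabinet x (yaw), tool down"""
    o=r.get_obs(); M=R.from_rotvec(o["orientation"]).as_matrix()
    t=p[2] if yaw is None else yaw
    z=np.array([np.cos(t),np.sin(t),0]); best=None
    for s in(1,-1):
        zz=s*z; y=np.array([0,0,-1.]); x=np.cross(y,zz); D=np.column_stack([x,y,zz])
        w=R.from_matrix(M.T@D).as_rotvec(degrees=True)
        if best is None or np.linalg.norm(w)<np.linalg.norm(best): best=w
    d=M.T@(np.array(target)-o["tcp_pos"])*1000
    print("clock %.2f tcp"%o["clock"],o["tcp_pos"].round(4),"F",o["contact_force"].round(1),"grip",o["grip_width"].round(4),"j",o["joints"].round(2))
    print("tool axes x,y,z:",M.T.round(3).tolist())
    print("shift",d.round(1),"turn",best.round(2))
E
python3 - <<'E'
from mv import *
o=r.get_obs(); print(o["clock"])
go([.5778,.254,.25])
# lid knob
def tri(a,b):
    f=lambda X:np.concatenate([proj("scene",X)[0]-a,proj("side",X)[0]-b]); s=least_squares(f,[.5,.07,.05]); return s.x,s.fun
X,e=tri((328.3,260.7),(371.7,267.7)); print(X.round(4),e.round(1))
c,s=np.cos(p[2]),np.sin(p[2]); d=X[:2]-p[:2]; print("lid cab frame",c*d[0]+s*d[1],-s*d[0]+c*d[1])
# what lies around
for n,uv in(("redbowl",(152,390)),("blackpot",(50,260))): print(n,ray("scene",uv,.05).round(3))
E
```

```text
0.15Traceback (most recent call last):
  File "<stdin>", line 3, in <module>
  File "mv.py", line 15, in go
    print("clock %.2f tcp"%o["clock"],o["tcp_pos"].round(4),"F",o["contact_force"].round(1),"grip",o["grip_width"].round(4),"j",o["joints"].round(2))
                                                                                                   ^^^^^^^^^^^^^^^^^^^^^
AttributeError: 'float' object has no attribute 'round'
```

```bash
sed -i 's/o\["grip_width"\].round(4)/round(o["grip_width"],4)/' mv.py; cat > /tmp/a.py <<'E'
E
python3 - <<'E'
from mv import *
go([.5778,.254,.25])
def tri(a,b):
    f=lambda X:np.concatenate([proj("scene",X)[0]-a,proj("side",X)[0]-b]); s=least_squares(f,[.5,.07,.05]); return s.x,s.fun
X,e=tri((328.3,260.7),(371.7,267.7)); print(X.round(4),e.round(1))
c,s=np.cos(p[2]),np.sin(p[2]); d=X[:2]-p[:2]; print("lid cab frame",c*d[0]+s*d[1],-s*d[0]+c*d[1])
for n,uv in(("redbowl",(152,390)),("blackpot",(50,260))): print(n,ray("scene",uv,.05).round(3))
E
```

```text
clock 0.15 tcp [0.2526 0.6255 0.2306] F [-0.3  0.1 -0.2] grip 0.0851 j [-1.3   0.48  0.02  1.56 -0.01  1.11 -0.08]
tool axes x,y,z: [[0.927, -0.374, 0.0], [-0.0, -0.001, -1.0], [0.374, 0.927, -0.001]]
shift [ 440.6  -19.1 -222.7] turn [7.000e-02 5.726e+01 4.000e-02]
[0.5383 0.067  0.0354] [ 0.   0.1 -0.1 -0. ]
lid cab frame -0.11573335537473549 0.01873348623663837
redbowl [0.461 0.515 0.05 ]
blackpot [0.818 0.629 0.05 ]
```

drive_tool(series=[[0, -40, 0, 0, 0, 0, 60], [0, -80, 0, 0, 8, 0, 60], [40, -80, -20, 0, 16, 0, 60], [85, -80, -40, 0, 24, 0, 60], [130, -80, -65, 0, 32, 0, 60]])

```text
clock: 0.65
tcp_pos: [0.3488, 0.5167, 0.3106]
orientation: [-1.443, 0.738, -0.739]
contact_force: [0.6, -0.1, -0.7]
grip_width: 0.0604
```

```bash
python3 - <<'E'
from mv import *
go([.5778,.254,.27])
E
```

```text
clock 0.65 tcp [0.3488 0.5167 0.3106] F [ 0.6 -0.1 -0.7] grip 0.0604 j [-1.21  0.33  0.18  1.6  -0.06  1.22 -0.4 ]
tool axes x,y,z: [[0.584, -0.812, 0.001], [-0.0, -0.001, -1.0], [0.812, 0.584, -0.001]]
shift [347.   40.9  32.4] turn [ 0.03 24.99  0.06]
```

drive_tool(series=[[45, 5, 4, 0, 6, 0, 60], [95, 10, 9, 0, 13, 0, 60], [145, 20, 14, 0, 20, 0, 60], [195, 30, 18, 0, 25, 0, 60], [245, 41, 23, 0, 25, 0, 60]])

```text
clock: 1.15
tcp_pos: [0.5086, 0.3328, 0.2704]
orientation: [-1.292, 1.071, -1.072]
contact_force: [0.5, 0.4, -0.2]
grip_width: 0.0596
```

```bash
python3 - <<'E'
from mv import *
go([.5778,.254,.24])
E
```

```text
clock 1.15 tcp [0.5086 0.3328 0.2704] F [ 0.5  0.4 -0.2] grip 0.0596 j [-0.95  0.34  0.34  1.7  -0.12  1.13 -0.38]
tool axes x,y,z: [[0.184, -0.983, 0.001], [0.0, -0.001, -1.0], [0.983, 0.184, -0.0]]
shift [90.2 30.5 53.5] turn [ 0.01 -0.14  0.05]
```

drive_tool(series=[[30, 5, 18, 0, 0, 0, 60], [60, 15, 36, 0, 0, 0, 60], [90, 30, 53, 0, 0, 0, 60], [90, 30, 53, 0, 0, 0, 60]])

```text
clock: 1.55
tcp_pos: [0.5793, 0.2474, 0.2384]
orientation: [-1.293, 1.076, -1.081]
contact_force: [-0.6, -0.9, -0.9]
grip_width: 0.0602
```

```bash
python3 - <<'E'
from mv import *
go([.5778,.254,.112])
for n in("wrist","side"):
    cv2.imwrite(f"pics/{n}1.png",r.grab_frame(n)["frame"])
E
```

```text
clock 1.55 tcp [0.5793 0.2474 0.2384] F [-0.6 -0.9 -0.9] grip 0.0602 j [-0.78  0.41  0.37  1.68 -0.16  1.08 -0.18]
tool axes x,y,z: [[0.176, -0.984, 0.005], [-0.001, -0.006, -1.0], [0.984, 0.176, -0.002]]
shift [ -7.4 126.4  -0. ] turn [ 0.13 -0.62  0.31]
```

View pics/wrist1.png

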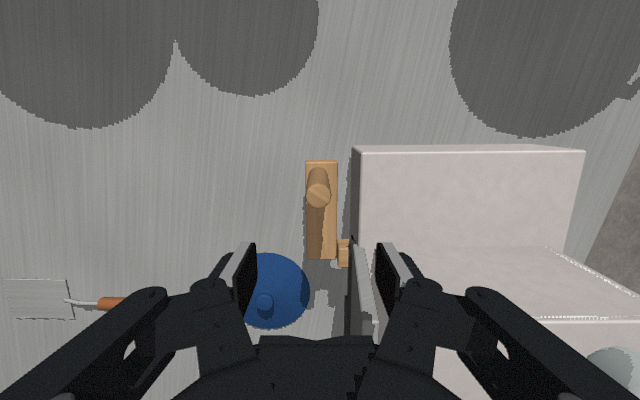

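View pics/side1.png

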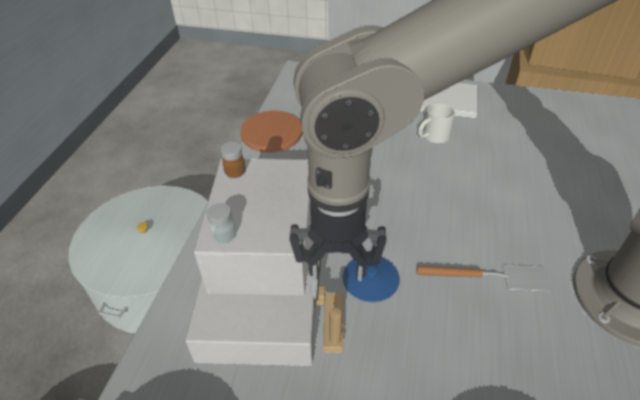

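The wrist view shows the left peg top at (319,197), centred between the jaws in u (about 317). The base's front edge is vertical in the image, so the yaw matches. I'll check the peg position with the wrist calibration.

```bash
cat >> h.py <<'E'
def wray(fr,uv,z):
    K=fr["intrinsics"];M=cv2.Rodrigues(np.array(fr["rvec"]))[0];tv=np.array(fr["tvec"]).ravel(); d=M.T@np.linalg.solve(K,[uv[0],uv[1],1.]); o=-M.T@tv
    return o+d*(z-o[2])/d[2]
E
python3 - <<'E'
from mv import *
f=r.grab_frame("wrist")
print(wray(f,(319,197),.145))
a,b=wray(f,(353,148),.09),wray(f,(351.5,235),.09)
a2,b2=wray(f,(354,150),.09),wray(f,(584,151),.09); print(a,b,np.degrees(np.arctan2(*(b2-a2)[1::-1])))
E
```

```text
[0.57897576 0.2614972  0.145     ]
[0.6053148  0.30185747 0.09      ] [0.62314142 0.21367243 0.09      ] 10.271442826796658
```

drive_tool(series=[[-5, 30, 0, 0, -0.5, 0.3, 60], [-10, 65, 0, 0, -0.5, 0.3, 60], [-10, 95, 0, 0, -0.5, 0.3, 60], [-10, 120, 0, 0, -0.5, 0.3, 60], [-10, 126, 0, 0, -0.5, 0.3, 60]])

```text
clock: 2.2
tcp_pos: [0.5722, 0.2656, 0.1117]
orientation: [-1.298, 1.069, -1.057]
contact_force: [-0.2, -0.4, -0.9]
grip_width: 0.0598
```

drive_tool(series=[[0, 0, 0, 0, 0, 0, 15], [0, 0, 0, 0, 0, 0, 15], [0, 0, 0, 0, 0, 0, 15], [0, 0, 0, 0, 0, 0, 15], [0, 0, 0, 0, 0, 0, 15]], squeeze=25)

```text
clock: 2.7
tcp_pos: [0.5733, 0.2673, 0.1134]
orientation: [-1.294, 1.067, -1.057]
contact_force: [0.1, 3.9, 5.9]
grip_width: 0.0206
```

```bash
python3 - <<'E'
from mv import *
go([.5785,.257,.112])
for n in("wrist","scene"):
    cv2.imwrite(f"pics/{n}2.png",r.grab_frame(n)["frame"])
E
```

```text
clock 2.70 tcp [0.5733 0.2673 0.1134] F [0.1 3.9 5.9] grip 0.0206 j [-0.76  0.55  0.32  1.78 -0.23  0.85 -0.14]
tool axes x,y,z: [[0.197, -0.98, -0.006], [-0.003, 0.006, -1.0], [0.98, 0.197, -0.002]]
shift [11.1  1.4  3.1] turn [ 0.13  0.59 -0.36]
```

View pics/wrist2.png

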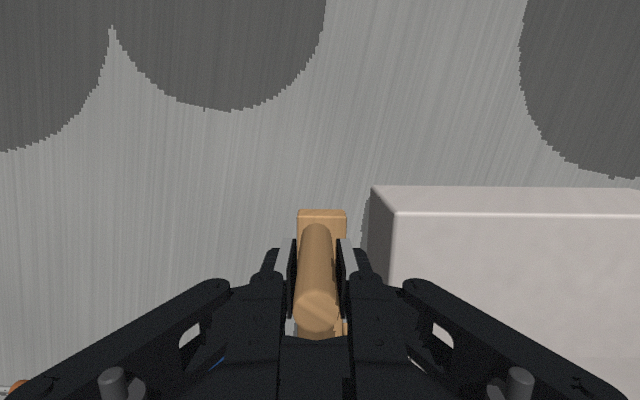

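```bash
python3 - <<'E'
from mv import *
f=r.grab_frame("wrist"); o=r.get_obs()
P=wray(f,(318,312),.145); print(P, o["tcp_pos"])
q=r.get_obs(); print(q["tcp_pos"],q["contact_force"],q["qvel"].round(3))
E
```

```text
[0.57711083 0.25711997 0.145     ] [0.57332135 0.2672551  0.11340023]
[0.57332135 0.2672551  0.11340023] [0.24059053 2.99884577 6.24858227] [-0.     0.001 -0.001 -0.001 -0.001  0.     0.001]
```

drive_tool(series=[[0, 0, 0, 0, 0, 0, 45], [0, 0, 0, 0, 0, 0, 45], [5, 1, 1, 0, 0.5, -0.3, 45], [11, 1, 3, 0, 0.5, -0.3, 45], [11, 1, 3, 0, 0.5, -0.3, 45]])

```text
clock: 3.35
tcp_pos: [0.579, 0.255, 0.1121]
orientation: [-1.294, 1.072, -1.069]
contact_force: [-0.7, -0.2, -0.0]
grip_width: 0.045
```

```bash
python3 - <<'E'
from mv import *
go([.578,.257,.112])
E
```

```text
clock 3.35 tcp [0.579  0.255  0.1121] F [-0.7 -0.2 -0. ] grip 0.045 j [-0.75  0.56  0.32  1.78 -0.23  0.85 -0.13]
tool axes x,y,z: [[0.186, -0.983, 0.0], [-0.003, -0.001, -1.0], [0.983, 0.186, -0.003]]
shift [-2.1  0.1 -0.6] turn [ 0.15 -0.04  0.02]
```

drive_tool(series=[[0, 0, 0, 0, 0, 0, 15], [0, 0, 0, 0, 0, 0, 15], [0, 0, 0, 0, 0, 0, 15], [0, 0, 0, 0, 0, 0, 15]], squeeze=25)

```text
clock: 3.75
tcp_pos: [0.5787, 0.2544, 0.112]
orientation: [-1.295, 1.072, -1.07]
contact_force: [-2.2, -3.5, 1.4]
grip_width: 0.021
```

drive_tool(series=[[0, 0, -10, 0, 0, 0, 15], [0, 0, -25, 0, 0, 0, 15], [0, 0, -40, 0, 0, 0, 15], [0, 0, -55, 0, 0, 0, 15], [0, 0, -70, 0, 0, 0, 15]])

```text
clock: 4.25
tcp_pos: [0.5095, 0.2413, 0.112]
orientation: [-1.294, 1.071, -1.07]
contact_force: [2.5, 0.0, -4.2]
grip_width: 0.0209
```

drive_tool(series=[[0, 0, -5, 0, 0, 0, 15], [0, 0, -10, 0, 0, 0, 15], [0, 0, -14, 0, 0, 0, 15], [0, 0, -18, 0, 0, 0, 15], [0, 0, -18, 0, 0, 0, 15]])

```text
clock: 4.75
tcp_pos: [0.4912, 0.2378, 0.112]
orientation: [-1.295, 1.072, -1.07]
contact_force: [0.1, -1.5, -1.6]
grip_width: 0.0209
```

drive_tool(series=[[0, 0, -3, 0, 0, 0, 15], [0, 0, -6, 0, 0, 0, 15], [0, 0, -9, 0, 0, 0, 15], [0, 0, -11, 0, 0, 0, 15]])

```text
clock: 5.15
tcp_pos: [0.4809, 0.2359, 0.1121]
orientation: [-1.294, 1.071, -1.071]
contact_force: [8.6, 0.5, -10.0]
grip_width: 0.0212
```

drive_tool(series=[[0, 0, -1, 0, 0, 0, 15], [0, 0, -2, 0, 0, 0, 15], [0, 0, -2, 0, 0, 0, 15]])

```text
clock: 5.45
tcp_pos: [0.4809, 0.2359, 0.1121]
orientation: [-1.29, 1.068, -1.073]
contact_force: [10.0, 2.0, -11.5]
grip_width: 0.0211
```

drive_tool(series=[[0, 0, 0, 0, 0, 0, 50], [0, 0, 0, 0, 0, 0, 50], [0, 0, 0, 0, 0, 0, 50], [0, -15, 0, 0, 0, 0, 50], [0, -40, 0, 0, 0, 0, 50]])

```text
clock: 5.95
tcp_pos: [0.4792, 0.2354, 0.1514]
orientation: [-1.294, 1.07, -1.072]
contact_force: [1.0, -0.1, 0.0]
grip_width: 0.0502
```

```bash
python3 - <<'E'
from mv import *
go([.60,-.13,.29])
f=r.grab_frame("scene"); cv2.imwrite("pics/scene3.png",cv2.resize(f["frame"][70:300,160:426],None,fx=2.6,fy=2.6,interpolation=cv2.INTER_CUBIC))
E
```

```text
clock 5.95 tcp [0.4792 0.2354 0.1514] F [ 1.  -0.1  0. ] grip 0.0502 j [-0.86  0.35  0.35  1.99 -0.16  0.83 -0.23]
tool axes x,y,z: [[0.186, -0.983, 0.002], [-0.0, -0.002, -1.0], [0.983, 0.186, -0.001]]
shift [ 381.8 -137.8   50.7] turn [ 0.03 -0.04  0.13]
```

View pics/scene3.png

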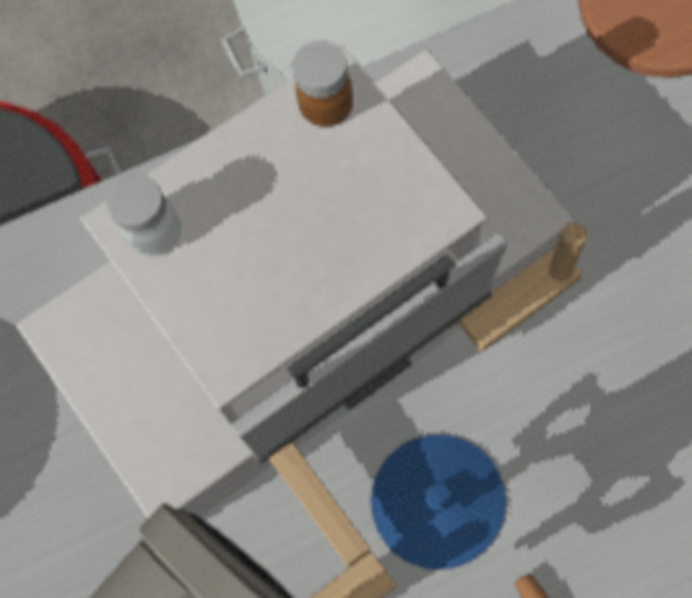

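drive_tool(series=[[10, -45, 0, 0, 0, 0, 60], [50, -80, 0, 0, 0, 0, 60], [100, -90, 0, 0, 0, 0, 60], [150, -90, 0, 0, 0, 0, 60], [200, -90, 0, 0, 0, 0, 60]])

```text
clock: 6.5
tcp_pos: [0.518, 0.0422, 0.2469]
orientation: [-1.284, 1.066, -1.072]
contact_force: [0.2, 0.1, -0.2]
grip_width: 0.0601
```

```bash
python3 - <<'E'
from mv import *
go([.6705,-.1255,.24])
E
```

```text
clock 6.50 tcp [0.518  0.0422 0.2469] F [ 0.2  0.1 -0.2] grip 0.0601 j [-0.62  0.21  0.49  1.94 -0.12  1.01  0.11]
tool axes x,y,z: [[0.186, -0.982, -0.002], [0.007, 0.004, -1.0], [0.982, 0.186, 0.008]]
shift [193.2   7.4 118.6] turn [-0.46 -0.01 -0.12]
```

drive_tool(series=[[50, 0, 0, 0, 0, 0, 60], [100, 0, 5, 0, 0, 0, 60], [150, 0, 25, 0, 0, 0, 60], [190, 0, 65, 0, 0, 0, 60], [193, 0, 100, 0, 0, 0, 60]])

```text
clock: 7.0
tcp_pos: [0.6519, -0.1351, 0.2481]
orientation: [-1.282, 1.07, -1.079]
contact_force: [0.2, -0.5, 0.3]
grip_width: 0.0596
```

drive_tool(series=[[0, 0, 8, 0, 0, 0, 60], [0, 0, 16, 0, 0, 0, 60], [0, 0, 16, 0, 0, 0, 60]])

```text
clock: 7.3
tcp_pos: [0.6677, -0.1314, 0.2479]
orientation: [-1.283, 1.07, -1.077]
contact_force: [0.2, 0.9, -0.2]
grip_width: 0.0601
```

```bash
python3 - <<'E'
from mv import *
f=r.grab_frame("wrist"); go([.6705,-.1255,.112])
cv2.imwrite("pics/wrist4.png",f["frame"]); np.savez("w4.npz",K=f["intrinsics"],r=f["rvec"],t=f["tvec"])
E
```

```text
clock 7.35 tcp [ 0.667  -0.1314  0.2481] F [ 0.1 -0.1 -0.6] grip 0.0602 j [-0.27  0.51  0.55  1.56 -0.29  1.15  0.52]
tool axes x,y,z: [[0.18, -0.984, -0.001], [0.007, 0.002, -1.0], [0.984, 0.18, 0.007]]
shift [ -5.1 136.1   3.4] turn [-0.43 -0.4  -0.06]
```

View pics/wrist4.png

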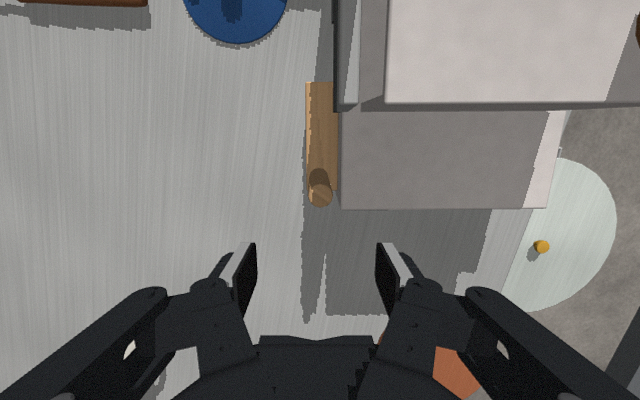

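```bash
python3 - <<'E'
from mv import *
d=np.load("w4.npz"); f=dict(intrinsics=d["K"],rvec=d["r"],tvec=d["t"])
print(wray(f,(320,195),.145)); a,b=wray(f,(341.5,207),.09),wray(f,(338,114),.09); print(a,b,np.degrees(np.arctan2(*(b-a)[1::-1]))-90)
E
```

```text
[ 0.67119864 -0.12266979  0.145     ]
[ 0.69941673 -0.14442891  0.09      ] [ 0.67712895 -0.05346484  0.09      ] 13.767239290957704
```

drive_tool(series=[[-3, 30, 2, -0.4, -0.2, 0, 60], [-6, 65, 4, -0.4, -0.3, 0, 60], [-6, 100, 4, -0.4, -0.3, 0, 60], [-6, 125, 4, -0.4, -0.3, 0, 60], [-6, 136, 4, -0.4, -0.3, 0, 60]])

```text
clock: 7.85
tcp_pos: [0.6685, -0.1232, 0.11]
orientation: [-1.292, 1.074, -1.067]
contact_force: [-0.3, -0.1, 0.4]
grip_width: 0.06
```

drive_tool(series=[[0, 0, 0, 0, 0, 0, 60]])

```text
clock: 7.95
tcp_pos: [0.6672, -0.1227, 0.1094]
orientation: [-1.293, 1.076, -1.066]
contact_force: [0.2, 0.0, 0.1]
grip_width: 0.06
```

```bash
python3 - <<'E'
from mv import *
go([.671,-.124,.112])
E
```

```text
clock 7.95 tcp [ 0.6672 -0.1227  0.1094] F [0.2 0.  0.1] grip 0.06 j [-0.23  0.65  0.48  1.67 -0.36  0.92  0.57]
tool axes x,y,z: [[0.186, -0.983, -0.004], [-0.006, 0.003, -1.0], [0.983, 0.186, -0.005]]
shift [ 1.9 -2.6  3.4] turn [ 0.29 -0.04 -0.21]
```

Next: centre on the peg, then close.

drive_tool(series=[[2, -2, 4, 0.3, 0, -0.2, 45], [2, -2, 4, 0.3, 0, -0.2, 15], [2, -2, 4, 0.3, 0, -0.2, 15], [2, -2, 4, 0.3, 0, -0.2, 15], [2, -2, 4, 0.3, 0, -0.2, 15]], squeeze=25)

```text
clock: 8.45
tcp_pos: [0.6713, -0.1246, 0.1135]
orientation: [-1.291, 1.071, -1.071]
contact_force: [-4.8, 0.8, 8.6]
grip_width: 0.0211
```

drive_tool(series=[[0, 0, 0, 0, 0, 0, 15], [0, 0, -5, 0, 0, 0, 15], [0, 0, -20, 0, 0, 0, 15], [0, 0, -35, 0, 0, 0, 15], [0, 0, -50, 0, 0, 0, 15]])

```text
clock: 8.95
tcp_pos: [0.6223, -0.1337, 0.1137]
orientation: [-1.29, 1.069, -1.071]
contact_force: [4.2, 0.2, -4.9]
grip_width: 0.0212
```

drive_tool(series=[[0, 0, -12, 0, 0, 0, 15], [0, 0, -24, 0, 0, 0, 15], [0, 0, -36, 0, 0, 0, 15], [0, 0, -45, 0, 0, 0, 15], [0, 0, -49, 0, 0, 0, 15]])

```text
clock: 9.45
tcp_pos: [0.5731, -0.143, 0.1137]
orientation: [-1.29, 1.07, -1.071]
contact_force: [1.8, -0.5, -6.7]
grip_width: 0.0215
```

drive_tool(series=[[0, 0, -3, 0, 0, 0, 15], [0, 0, -6, 0, 0, 0, 15], [0, 0, -9, 0, 0, 0, 15], [0, 0, -9, 0, 0, 0, 15]])

```text
clock: 9.85
tcp_pos: [0.5638, -0.1448, 0.1136]
orientation: [-1.29, 1.07, -1.071]
contact_force: [-0.4, -0.1, -4.2]
grip_width: 0.0214
```

drive_tool(series=[[0, 0, -3, 0, 0, 0, 15], [0, 0, -6, 0, 0, 0, 15], [0, 0, -9, 0, 0, 0, 15], [0, 0, -9, 0, 0, 0, 15]])

```text
clock: 10.25
tcp_pos: [0.5542, -0.1466, 0.1136]
orientation: [-1.291, 1.071, -1.071]
contact_force: [-0.3, -0.1, -4.1]
grip_width: 0.0212
```

drive_tool(series=[[0, 0, -2, 0, 0, 0, 15], [0, 0, -4, 0, 0, 0, 15], [0, 0, -4, 0, 0, 0, 15]])

```text
clock: 10.55
tcp_pos: [0.5531, -0.1468, 0.1138]
orientation: [-1.288, 1.066, -1.073]
contact_force: [10.3, -0.7, -14.0]
grip_width: 0.0211
```

drive_tool(series=[[0, 0, 0, 0, 0, 0, 50], [0, 0, 0, 0, 0, 0, 50], [0, 0, 0, 0, 0, 0, 50], [0, -20, 0, 0, 0, 0, 50], [0, -65, 0, 0, 0, 0, 50]])

```text
clock: 11.05
tcp_pos: [0.55, -0.1462, 0.1767]
orientation: [-1.293, 1.072, -1.069]
contact_force: [1.2, 0.0, -0.3]
grip_width: 0.05
```

```bash
python3 - <<'E'
from mv import *
go([.60,.05,.30])
f=r.grab_frame("scene"); cv2.imwrite("pics/scene5.png",cv2.resize(f["frame"][70:300,160:426],None,fx=2.6,fy=2.6,interpolation=cv2.INTER_CUBIC))
f=r.grab_frame("side"); cv2.imwrite("pics/side5.png",f["frame"])
E
```

```text
clock 11.05 tcp [ 0.55   -0.1462  0.1767] F [ 1.2  0.  -0.3] grip 0.05 j [-0.28  0.4   0.55  1.9  -0.26  0.92  0.58]
tool axes x,y,z: [[0.186, -0.983, -0.001], [-0.002, 0.0, -1.0], [0.983, 0.186, -0.002]]
shift [-183.6 -123.3   85.4] turn [ 0.1  -0.05 -0.04]
```

View pics/scene5.png

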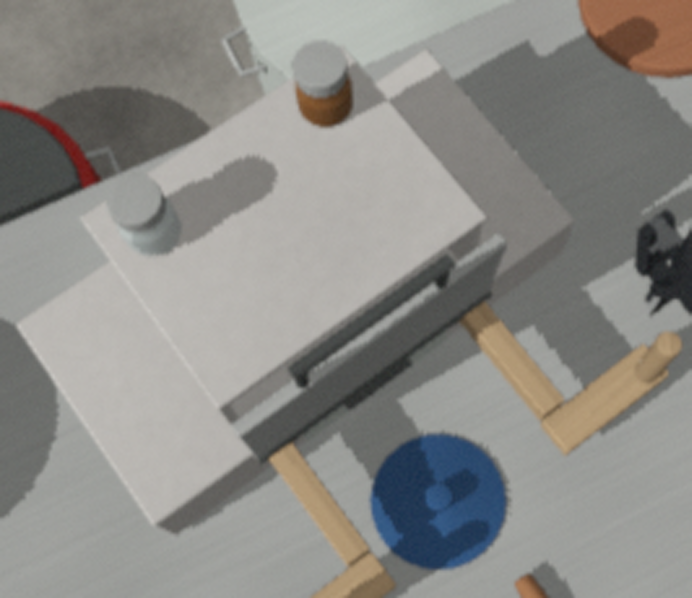

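View pics/side5.png

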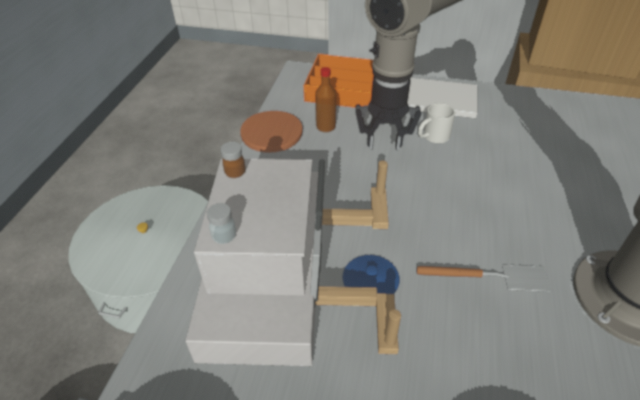

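drive_tool(series=[[0, -50, 0, 0, 0, 0, 60], [-20, -95, 5, 0, 0, 0, 60], [-65, -125, 20, 0, 0, 0, 60], [-110, -125, 40, 0, 0, 0, 60], [-155, -125, 65, 0, 0, 0, 60]])

```text
clock: 11.65
tcp_pos: [0.5868, 0.0086, 0.3112]
orientation: [-1.279, 1.06, -1.082]
contact_force: [0.3, -0.4, 0.1]
grip_width: 0.0601
```

```bash
python3 - <<'E'
from mv import *
p[:3]=[.6565,.0709,.187]; p[3:5]=.12; np.save("p.npy",p)
go([.6455,.0687,.30])
E
```

```text
clock 11.65 tcp [0.5868 0.0086 0.3112] F [ 0.3 -0.4  0.1] grip 0.0601 j [-0.55  0.28  0.54  1.72 -0.15  1.17  0.21]
tool axes x,y,z: [[0.183, -0.983, 0.003], [0.017, 0.0, -1.0], [0.983, 0.183, 0.017]]
shift [-48.4  12.2  68.5] turn [-0.99 -0.17  0.16]
```

drive_tool(series=[[-24, 4, 34, -0.5, 0, 0, 60], [-48, 8, 68, -1, -0.2, 0.2, 60], [-48, 8, 68, -1, -0.2, 0.2, 60]])

```text
clock: 11.95
tcp_pos: [0.6467, 0.075, 0.302]
orientation: [-1.295, 1.066, -1.061]
contact_force: [-1.2, 0.1, 0.3]
grip_width: 0.06
```

```bash
python3 - <<'E'
from mv import *
f=r.grab_frame("wrist"); go([.6455,.0687,.235])
cv2.imwrite("pics/wrist6.png",f["frame"]); np.savez("w6.npz",K=f["intrinsics"],r=f["rvec"],t=f["tvec"])
f=r.grab_frame("side"); cv2.imwrite("pics/side6.png",cv2.resize(f["frame"][60:290,160:420],None,fx=2.6,fy=2.6,interpolation=cv2.INTER_CUBIC))
E
```

```text
clock 12.00 tcp [0.6455 0.0713 0.3024] F [ 0.2 -1.  -0.6] grip 0.06 j [-0.57  0.41  0.51  1.56 -0.21  1.23  0.17]
tool axes x,y,z: [[0.191, -0.982, -0.001], [-0.002, 0.0, -1.0], [0.982, 0.191, -0.002]]
shift [ 2.6 67.4 -0.3] turn [ 0.13  0.29 -0.03]
```

View pics/wrist6.png

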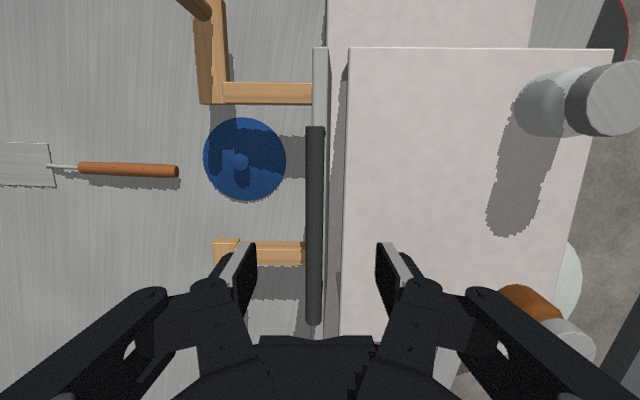

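View pics/side6.png

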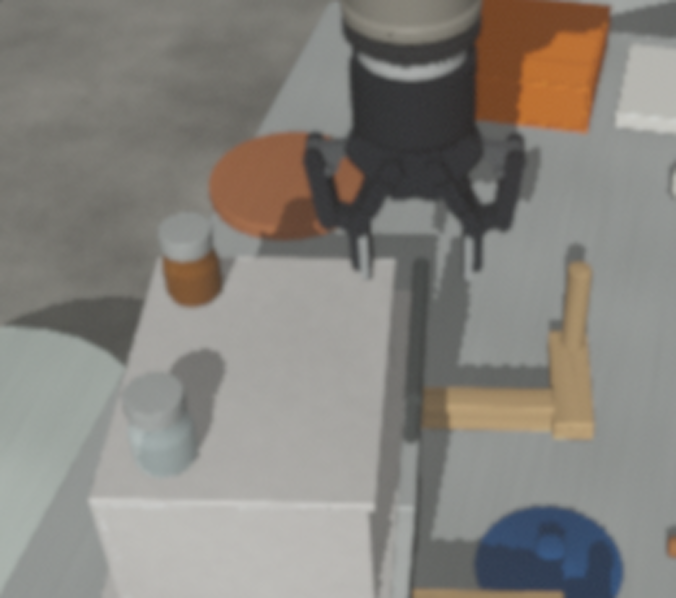

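```bash
python3 - <<'E'
from mv import *
d=np.load("w6.npz"); f=dict(intrinsics=d["K"],rvec=d["r"],tvec=d["t"])
a,b=wray(f,(315,128),.254),wray(f,(314.5,323),.254); print(a,b,np.linalg.norm(a-b),(a+b)/2,np.degrees(np.arctan2(b[0]-a[0],a[1]-b[1])))
m=((a+b)/2-[p[0],p[1],0]); print("cab x",m[0]*np.cos(p[2])+m[1]*np.sin(p[2]),-m[0]*np.sin(p[2])+m[1]*np.cos(p[2]))
E
```

```text
[0.63440303 0.13780789 0.254     ] [ 6.61327996e-01 -1.48464420e-04  2.54000000e-01] 0.1405592694395449 [0.64786551 0.06882971 0.254     ] 11.043602916041682
cab x -0.008868848982605851 -0.00042894193314137316
```

drive_tool(series=[[2, 25, 1, 0, 0, 0, 60], [3, 50, 2, 0, 0, 0, 60], [3, 67, 2, 0, 0, 0, 60], [3, 67, 2, 0, 0, 0, 60]])

```text
clock: 12.45
tcp_pos: [0.6449, 0.0641, 0.2339]
orientation: [-1.297, 1.075, -1.068]
contact_force: [-0.3, -0.4, -0.0]
grip_width: 0.0599
```

```bash
python3 - <<'E'
from mv import *
go([.6478,.0688,.235])
E
```

```text
clock 12.45 tcp [0.6449 0.0641 0.2339] F [-0.3 -0.4 -0. ] grip 0.0599 j [-0.55  0.47  0.49  1.64 -0.24  1.1   0.2 ]
tool axes x,y,z: [[0.185, -0.983, 0.0], [-0.007, -0.002, -1.0], [0.983, 0.185, -0.007]]
shift [-4.1 -1.1  3.7] turn [ 0.39 -0.04  0.03]
```

drive_tool(series=[[-2, -1, 4, 0.4, 0, 0, 40], [-2, -1, 4, 0.4, 0, 0, 5], [-2, -1, 4, 0.4, 0, 0, 5], [-2, -1, 4, 0.4, 0, 0, 5], [-2, -1, 4, 0.4, 0, 0, 5]], squeeze=25)

```text
clock: 12.95
tcp_pos: [0.6492, 0.0667, 0.2361]
orientation: [-1.29, 1.069, -1.072]
contact_force: [-0.5, -0.3, 5.9]
grip_width: 0.0106
```

drive_tool(series=[[0, 0, 0, 0, 0, 0, 5], [0, 0, 0, 0, 0, 0, 5]])

```text
clock: 13.15
tcp_pos: [0.6492, 0.0666, 0.2362]
orientation: [-1.29, 1.069, -1.072]
contact_force: [0.4, -0.4, 1.8]
grip_width: 0.0108
```

```bash
cat > plan.py <<'E'
from mv import *
import sys
# current grasp: bar location known by hinge geometry; plan rows for angles
def plan(angs,x0=None):
    o=r.get_obs(); M=R.from_rotvec(o["orientation"]).as_matrix(); c,s=np.cos(p[2]),np.sin(p[2])
    ex=np.array([c,s,0]); T=o["tcp_pos"]
    # current angle from tcp cab-x (grasp point = tcp + 19mm back)
    g=T-M[:,1]*.019; d=g-np.array([p[0],p[1],0]); gx=d@ex; 
    h=np.array([gx+.004,g[2]-.075]); rad=np.hypot(*h); a=np.arctan2(-h[0],h[1])+np.arctan2(.006,.18)
    print("clock",round(o["clock"],2),"tcp",T.round(4),"F",o["contact_force"].round(1),"w",round(o["grip_width"],4),"gx",gx.round(4),"cy",round(-s*d[0]+c*d[1],4),"gz",g[2].round(4),"rad",rad.round(4),"ang",a.round(3))
    y=np.array([0,0,-1.]);zz=ex if M[:,2]@ex>0 else -ex;w=R.from_matrix(M.T@np.column_stack([np.cross(y,zz),y,zz])).as_rotvec(degrees=True)
    print("turn fix",w.round(2))
    for b in angs:
        A=flapP(a,.006,0,.18);B=flapP(b,.006,0,.18)
        k=rad/np.hypot(.18,.006)
        v=(np.array([B[0]-A[0],0,B[2]-A[2]])); v=ex*v[0]+np.array([0,0,v[2]])
        print(b,(M.T@v*1000).round(1))
E
python3 - <<'E'
from plan import *
plan([.1,.15,.2,.25,.3])
E
```

```text
clock 13.15 tcp [0.6492 0.0666 0.2362] F [ 0.4 -0.4  1.8] w 0.0108 gx -0.008 cy -0.0028 gz 0.2552 rad 0.1802 ang 0.056
turn fix [-0.13 -0.04  0.03]
0.1 [ 0.   0.3 -8. ]
0.15 [  0.    1.1 -16.9]
0.2 [  0.    2.4 -25.8]
0.25 [  0.    4.1 -34.7]
0.3 [  0.    6.2 -43.4]
```

drive_tool(series=[[0, 0, -4, 0, 0, 0, 5], [0, 0, -8, 0, 0, 0, 5], [0, 1, -14, 0, 0, 0, 5], [0, 2, -20, 0, 0, 0, 5], [0, 2, -26, 0, 0, 0, 5]])

```text
clock: 13.65
tcp_pos: [0.6228, 0.0617, 0.2337]
orientation: [-1.291, 1.069, -1.072]
contact_force: [3.3, -0.6, -6.2]
grip_width: 0.0112
```

```bash
python3 - <<'E'
from plan import *
plan([.24,.28,.32,.36,.4])
E
```

```text
clock 13.65 tcp [0.6228 0.0617 0.2337] F [ 3.3 -0.6 -6.2] w 0.0112 gx -0.0349 cy -0.0027 gz 0.2527 rad 0.1804 ang 0.205
turn fix [-0.1  -0.04  0.03]
0.24 [ 0.   1.2 -6.2]
0.28 [  0.    2.8 -13.2]
0.32 [  0.    4.7 -20.1]
0.36 [  0.    6.8 -27. ]
0.4 [  0.    9.3 -33.8]
```

drive_tool(series=[[0, 1.5, -6, 0, 0, 0, 5], [0, 3, -13, 0, 0, 0, 5], [0, 5, -20, 0, 0, 0, 5], [0, 7, -27, 0, 0, 0, 5], [0, 9.5, -34, 0, 0, 0, 5]])

```text
clock: 14.15
tcp_pos: [0.5887, 0.0553, 0.2241]
orientation: [-1.291, 1.07, -1.072]
contact_force: [1.0, 0.1, 0.1]
grip_width: 0.0111
```

```bash
python3 - <<'E'
from plan import *
plan([.44,.48,.52,.56,.6])
E
```

```text
clock 14.15 tcp [0.5887 0.0553 0.2241] F [1.  0.1 0.1] w 0.0111 gx -0.0695 cy -0.0028 gz 0.2431 rad 0.1804 ang 0.405
turn fix [-0.09 -0.04  0.03]
0.44 [ 0.   2.4 -5.9]
0.48 [  0.    5.4 -12.4]
0.52 [  0.    8.6 -18.9]
0.56 [  0.   12.1 -25.2]
0.6 [  0.   15.8 -31.3]
```

drive_tool(series=[[0, 2.5, -6, 0, 0, 0, 5], [0, 5.5, -12.5, 0, 0, 0, 5], [0, 8.5, -19, 0, 0, 0, 5], [0, 12, -25, 0, 0, 0, 5], [0, 16, -31, 0, 0, 0, 5]])

```text
clock: 14.65
tcp_pos: [0.5576, 0.0494, 0.2078]
orientation: [-1.291, 1.07, -1.072]
contact_force: [0.8, -0.6, 1.4]
grip_width: 0.0111
```

```bash
python3 - <<'E'
from plan import *
plan([.64,.68,.72,.76,.8])
E
```

```text
clock 14.65 tcp [0.5576 0.0494 0.2078] F [ 0.8 -0.6  1.4] w 0.0111 gx -0.1012 cy -0.0027 gz 0.2268 rad 0.1802 ang 0.603
turn fix [-0.06 -0.04  0.02]
0.64 [ 0.   3.7 -5.6]
0.68 [  0.    7.9 -11.4]
0.72 [  0.   12.4 -17.1]
0.76 [  0.   17.  -22.6]
0.8 [  0.   21.9 -27.8]
```

drive_tool(series=[[0, 3.5, -5.5, 0, 0, 0, 5], [0, 8, -11.5, 0, 0, 0, 5], [0, 12.5, -17, 0, 0, 0, 5], [0, 17, -22.5, 0, 0, 0, 5], [0, 22, -28, 0, 0, 0, 5]])

```text
clock: 15.15
tcp_pos: [0.5299, 0.0442, 0.1853]
orientation: [-1.291, 1.07, -1.072]
contact_force: [1.4, 0.2, -0.9]
grip_width: 0.0109
```

```bash
python3 - <<'E'
from plan import *
plan([.84,.88,.92,.96,1.0])
E
```

```text
clock 15.15 tcp [0.5299 0.0442 0.1853] F [ 1.4  0.2 -0.9] w 0.0109 gx -0.1294 cy -0.0027 gz 0.2043 rad 0.1801 ang 0.803
turn fix [-0.09 -0.04  0.03]
0.84 [ 0.   4.7 -4.6]
0.88 [ 0.  10.  -9.5]
0.92 [  0.   15.4 -14.2]
0.96 [  0.   21.1 -18.7]
1.0 [  0.   26.9 -22.9]
```

drive_tool(series=[[0, 4.5, -4.5, 0, 0, 0, 5], [0, 10, -9.5, 0, 0, 0, 5], [0, 15.5, -14, 0, 0, 0, 5], [0, 21, -18.5, 0, 0, 0, 5], [0, 27, -23, 0, 0, 0, 5]])

```text
clock: 15.65
tcp_pos: [0.5073, 0.0399, 0.1579]
orientation: [-1.29, 1.069, -1.072]
contact_force: [-0.9, -0.1, 1.4]
grip_width: 0.011
```

```bash
python3 - <<'E'
from plan import *
plan([1.04,1.08,1.12,1.16,1.2])
for n in("side",):
    f=r.grab_frame(n); cv2.imwrite("pics/side7.png",cv2.resize(f["frame"][60:290,200:460],None,fx=2.6,fy=2.6,interpolation=cv2.INTER_CUBIC))
E
```

```text
clock 15.65 tcp [0.5073 0.0399 0.1579] F [-0.9 -0.1  1.4] w 0.011 gx -0.1524 cy -0.0027 gz 0.1769 rad 0.18 ang 1.003
turn fix [-0.13 -0.04  0.03]
1.04 [-0.   5.6 -3.7]
1.08 [-0.  11.8 -7.5]
1.12 [ -0.   18.1 -11. ]
1.16 [ -0.   24.5 -14.2]
1.2 [ -0.   31.1 -17.2]
```

View pics/side7.png

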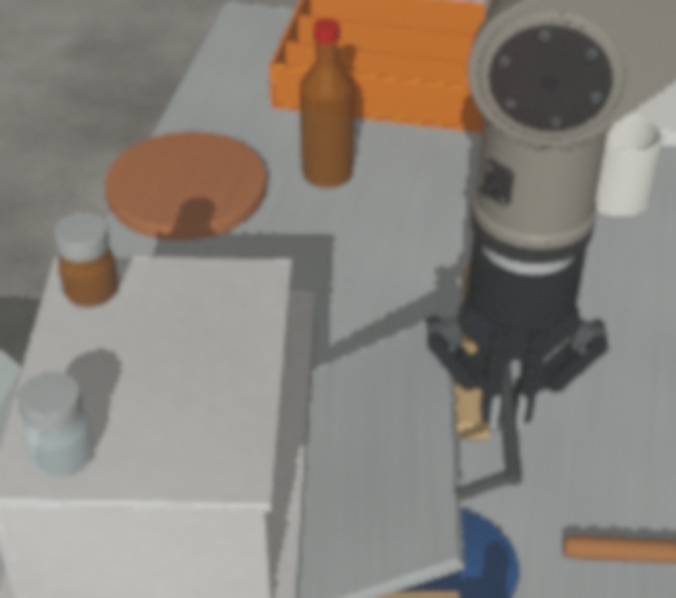

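The flap is following the grip: the bar is held between the fingers and the panel leans out over the lid. I'll carry on lowering.

drive_tool(series=[[0, 5.5, -3.5, 0, 0, 0, 5], [0, 12, -7.5, 0, 0, 0, 5], [0, 18, -11, 0, 0, 0, 5], [0, 24.5, -14, 0, 0, 0, 5], [0, 31, -17, 0, 0, 0, 5]])

```text
clock: 16.2
tcp_pos: [0.4894, 0.0365, 0.1253]
orientation: [-1.291, 1.07, -1.072]
contact_force: [1.0, 0.6, -1.5]
grip_width: 0.0107
```

```bash
python3 - <<'E'
from plan import *
plan([1.24,1.28,1.32,1.36,1.4])
E
```

```text
clock 16.2 tcp [0.4894 0.0365 0.1253] F [ 1.   0.6 -1.5] w 0.0107 gx -0.1706 cy -0.0027 gz 0.1443 rad 0.1804 ang 1.21
turn fix [-0.05 -0.04  0.04]
1.24 [-0.   5.1 -2. ]
1.28 [-0.  11.8 -4.5]
1.32 [-0.  18.7 -6.6]
1.36 [-0.  25.7 -8.5]
1.4 [ -0.   32.7 -10.1]
```

drive_tool(series=[[0, 5, -2, 0, 0, 0, 5], [0, 12, -4.5, 0, 0, 0, 5], [0, 19, -6.5, 0, 0, 0, 5], [0, 26, -8.5, 0, 0, 0, 5], [0, 32.5, -10, 0, 0, 0, 5]])

```text
clock: 16.7
tcp_pos: [0.4796, 0.0347, 0.0922]
orientation: [-1.291, 1.07, -1.072]
contact_force: [1.6, -0.8, 0.1]
grip_width: 0.0107
```

```bash
python3 - <<'E'
from plan import *
plan([1.43,1.46,1.49,1.52,1.55,1.57,1.58])
E
```

```text
clock 16.7 tcp [0.4796 0.0347 0.0922] F [ 1.6 -0.8  0.1] w 0.0107 gx -0.1806 cy -0.0027 gz 0.1112 rad 0.1803 ang 1.402
turn fix [-0.06 -0.04  0.04]
1.43 [-0.  5. -1.]
1.46 [-0.  10.3 -1.8]
1.49 [-0.  15.7 -2.5]
1.52 [-0.  21.  -3.1]
1.55 [-0.  26.4 -3.4]
1.57 [-0.  30.  -3.6]
1.58 [-0.  31.8 -3.7]
```

drive_tool(series=[[0, 5, -1, 0, 0, 0, 5], [0, 10, -2, 0, 0, 0, 5], [0, 15, -2.5, 0, 0, 0, 5], [0, 20, -3, 0, 0, 0, 5], [0, 25, -3.5, 0, 0, 0, 5]])

```text
clock: 17.2
tcp_pos: [0.4765, 0.0341, 0.0669]
orientation: [-1.291, 1.069, -1.072]
contact_force: [1.5, 0.8, -0.5]
grip_width: 0.0112
```

drive_tool(series=[[0, 1, 0, 0, 0, 0, 5], [0, 2, 0, 0, 0, 0, 5], [0, 3, 0, 0, 0, 0, 5], [0, 4, 0, 0, 0, 0, 5]])

```text
clock: 17.6
tcp_pos: [0.4765, 0.0341, 0.0642]
orientation: [-1.29, 1.07, -1.071]
contact_force: [-7.4, -0.0, 28.7]
grip_width: 0.0111
```

```bash
python3 - <<'E'
from plan import *
plan([1.56,1.57,1.58,1.59])
E
```

```text
clock 17.6 tcp [0.4765 0.0341 0.0642] F [-7.4 -0.  28.7] w 0.0111 gx -0.1838 cy -0.0027 gz 0.0832 rad 0.1799 ang 1.559
turn fix [-0.08 -0.06 -0.03]
1.56 [ 0.   0.2 -0. ]
1.57 [ 0.   2.  -0.1]
1.58 [ 0.   3.8 -0.1]
1.59 [ 0.   5.6 -0.2]
```

drive_tool(series=[[0, -0.5, 0, 0, 0, 0, 5], [0, -1, 0, 0, 0, 0, 5], [0, -1, 0, 0, 0, 0, 5]])

```text
clock: 17.9
tcp_pos: [0.4764, 0.0341, 0.0651]
orientation: [-1.29, 1.07, -1.071]
contact_force: [2.2, 0.5, -2.4]
grip_width: 0.0107
```

drive_tool(series=[[0, 0.5, 0, 0, 0, 0, 5], [0, 0.8, 0, 0, 0, 0, 12], [0, 0.8, 0, 0, 0, 0, 18], [0, 0.8, 0, 0, 0, 0, 26], [0, 0.8, 0, 0, 0, 0, 26]])

```text
clock: 18.4
tcp_pos: [0.476, 0.034, 0.0642]
orientation: [-1.291, 1.071, -1.071]
contact_force: [-0.0, 1.7, 0.7]
grip_width: 0.0259
```

```bash
python3 - <<'E'
from plan import *
plan([])
f=r.grab_frame("wrist"); cv2.imwrite("pics/wrist8.png",f["frame"])
f=r.grab_frame("side"); cv2.imwrite("pics/side8.png",cv2.resize(f["frame"][60:290,200:460],None,fx=2.6,fy=2.6,interpolation=cv2.INTER_CUBIC))
E
```

```text
clock 18.4 tcp [0.476  0.034  0.0642] F [-0.   1.7  0.7] w 0.0259 gx -0.1842 cy -0.0027 gz 0.0832 rad 0.1804 ang 1.559
turn fix [-0.03 -0.06 -0.03]
```

View pics/wrist8.png

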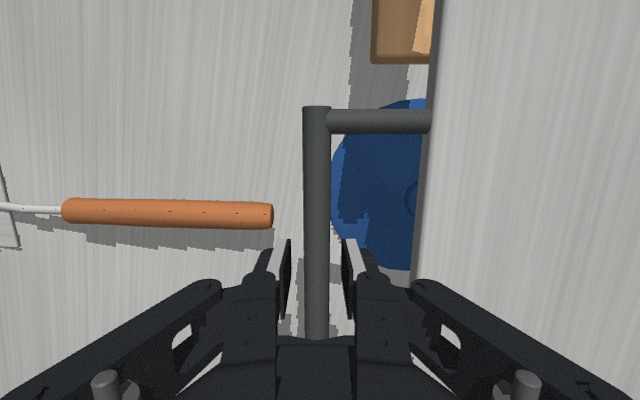

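View pics/side8.png

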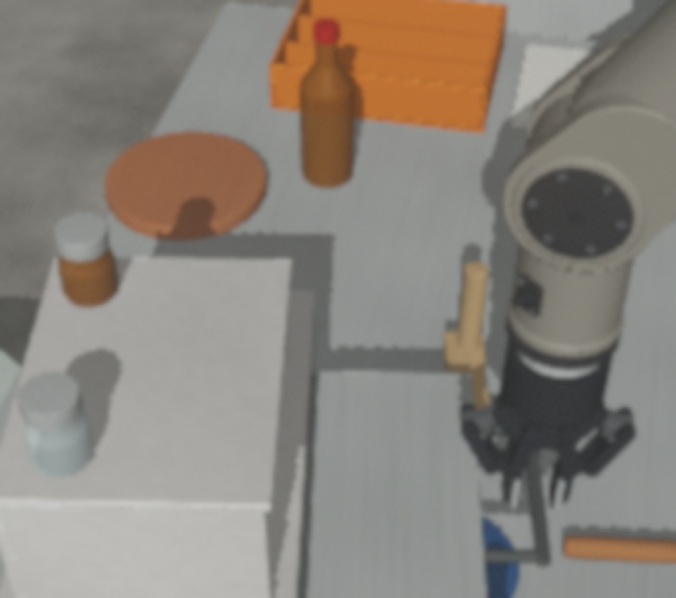

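The wrist view shows the bar free between the open fingers (bar u about 305–330, pads at about 287 and 350), and the flap lies flat. I'll rise straight up.

drive_tool(series=[[0, -8, 0, 0, 0, 0, 26], [0, -20, 0, 0, 0, 0, 26], [0, -45, 0, 0, 0, 0, 26], [0, -80, 0, 0, 0, 0, 26], [0, -120, 0, 0, 0, 0, 26]])

```text
clock: 19.0
tcp_pos: [0.4754, 0.0336, 0.1858]
orientation: [-1.292, 1.072, -1.071]
contact_force: [0.8, 0.5, 0.4]
grip_width: 0.0261
```

drive_tool(series=[[0, -30, -20, 0, 0, 0, 26], [0, -60, -20, 0, 0, 0, 26], [0, -90, -20, 0, 0, 0, 26], [0, -90, -20, 0, 0, 0, 26]])

```text
clock: 19.4
tcp_pos: [0.458, 0.0299, 0.2806]
orientation: [-1.283, 1.068, -1.074]
contact_force: [-0.0, 0.3, -0.7]
grip_width: 0.026
```

```bash
python3 - <<'E'
from plan import *
plan([])
f=r.grab_frame("scene"); cv2.imwrite("pics/scene9.png",cv2.resize(f["frame"][70:300,160:426],None,fx=2.6,fy=2.6,interpolation=cv2.INTER_CUBIC))
f=r.grab_frame("side"); cv2.imwrite("pics/side9.png",cv2.resize(f["frame"][140:370,185:451],None,fx=2.6,fy=2.6,interpolation=cv2.INTER_CUBIC))
for a in(1.5,1.57):
  for n,off in(("scene",(160,70)),("side",(185,140))):
    print(a,n,[((proj(n,W(p,flapP(a,x,y,z)))[0]-off)*2.6).round(0).tolist() for x,y,z in((.012,.125,.135),(.012,-.125,.135),(.006,.07,.18),(.006,-.07,.18))])
E
```

```text
clock 19.4 tcp [0.458  0.0299 0.2806] F [-0.   0.3 -0.7] w 0.026 gx -0.2028 cy -0.0034 gz 0.2996 rad 0.3 ang 0.758
turn fix [-0.47 -0.12 -0.11]
1.5 scene [[350.0, 587.0], [589.0, 403.0], [438.0, 590.0], [573.0, 485.0]]
1.5 side [[525.0, 401.0], [508.0, 154.0], [581.0, 342.0], [566.0, 205.0]]
1.57 scene [[351.0, 589.0], [588.0, 406.0], [439.0, 592.0], [571.0, 488.0]]
1.57 side [[525.0, 409.0], [509.0, 162.0], [580.0, 352.0], [565.0, 215.0]]
```

View pics/scene9.png

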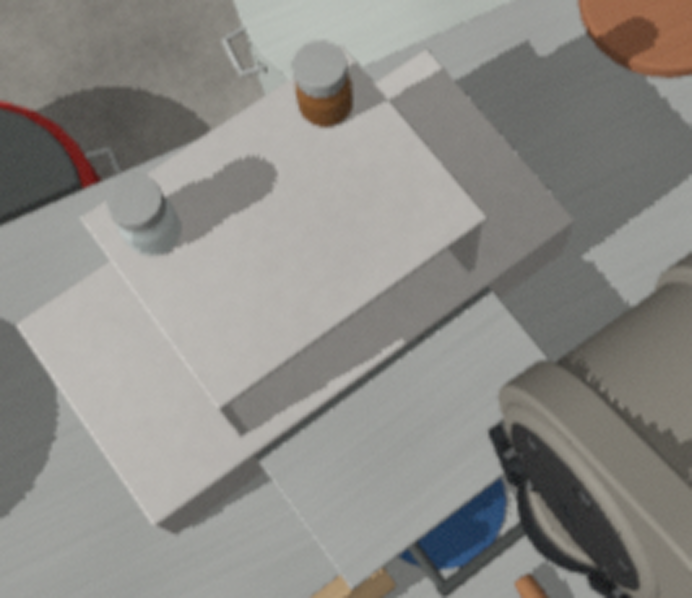

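View pics/side9.png

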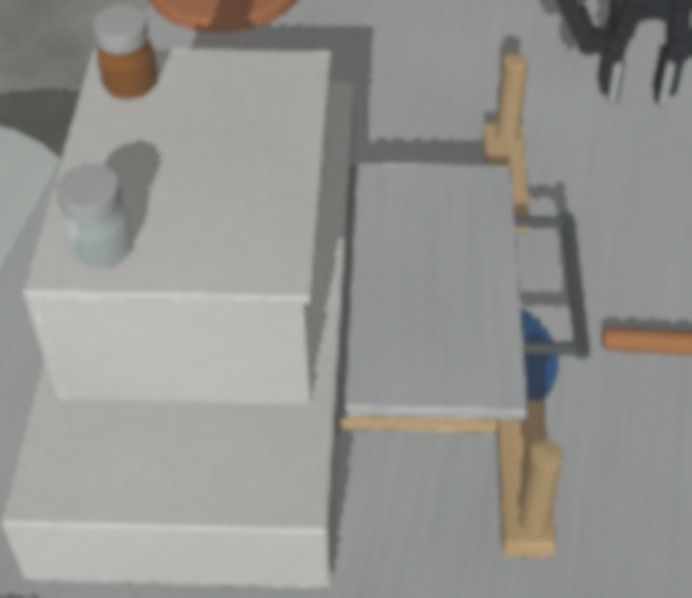

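The side view shows the flap corners at (525,410) and (509,163) and the bar ends at (583,352) and (567,215). All match the projection for 1.57 rad. Both supports are out, the robot is clear and the jars haven't moved.

```bash
python3 - <<'E'
from bench import r
o=r.get_obs(); print(o["clock"],abs(o["qvel"]).max(),o["contact_force"]); print(r.hand_in())
E
```

```text
19.5 0.032837907656792155 [-0.15127911  0.15600526 -0.50162433]
the job is handed in; nothing more can be done
None
```

The flap now lies level on both pulled-out supports. I let go, moved the arm clear and handed the job in at 19.5 s of the 64 s allowed.

- **Supports:** I pulled the left one about 100 mm and the right one about 120 mm by their pegs. Each then stopped moving as the force rose to 10 to 14 N. With both out, the peg grips were 389.5 mm apart (390 given) and lined up with the cabinet's front, so both were out equally.
- **Flap:** I gripped the bar and lowered it at about 0.4 rad/s along the hinge arc, holding it all the way. It touched the supports with a short press of about 29 N, which I relieved before opening the fingers.
- **Last checks:** In the final side picture, the flap corners and bar ends fall within about 3 pixels of where they should be at 1.57 rad. The supports are still out and the jars are undisturbed. The force reading was near zero.
- **What disagreed:**
  - The first grip on the left peg was about 10 mm off centre, so I opened and gripped again before pulling.
  - At touch-down the bar's height gave 1.56 rad, about 2 mm high. That is within the calibration, and the final picture shows the flap level.

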